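# Make up two repair kits at the courtyard bench

### The job

Make up two repair kits from the loose stock on the bench: the round battery and the magnifying lens go in the two-bay tray, and the block battery, the short wrench and the steel clamp go in the three-bay tray. Put one thing in each bay, the round battery standing upright and the others lying flat on the bay's floor right side up as you found them, each set down rather than dropped. Leave the long wrench and the cup of screws where they are.

Things in the scene. Friction and masses are not known exactly. Their poses are not given: they have to be found in the camera images.
- tray_two: Light-wood tray with TWO bays, fixed; 170 (its x) by 170 mm (its y), 14 mm high. A divider along its x parts the bays, which lie side by side along y, centred at y = -41 and +41 mm. Each is 158 (x) by 76 mm (y) inside, floor 5 mm above the bench; lip and divider (6 mm thick) rise 9 mm above the floor. Origin: centre of the underside, z up.
- tray_three: Light-wood tray with THREE bays, fixed; 170 (its x) by 252 mm (its y), 14 mm high. Bays side by side along y, centred at y = -82, 0 and +82 mm; each 158 (x) by 76 mm (y) inside, floor 5 mm above the bench; lip and dividers (6 mm thick) rise 9 mm above the floor. Origin: centre of the underside, z up.
- round_battery: Round battery cell standing on end: cylinder 33 mm across, 58 mm high, with a 3 mm nub on top, dark steel with a black band, 140 g. Origin: centre of the underside, z up along its axis.
- block_battery: Small rectangular battery lying flat: 48 mm long (its x), 26 mm wide (y), 17 mm high, black and steel, two small terminals on its +x end, 46 g. Origin: centre of the underside, z up.
- lens: Magnifying lens lying flat, 70 g: glass in a steel ring, 56 mm outside diameter, 10 mm high, centred at x = +40 mm; brass neck; wooden handle 12 mm wide and high, x = +4 to -58 mm. 126 mm long in all. Origin: underside of the handle, 4 mm from its ring end (a good place to grip, across y); x points from handle to glass, z up.
- short_wrench: The SHORT chrome open-ended wrench lying flat: 95 mm long (its x), 8 mm thick, shank 11 mm wide (y), jaws 24 mm wide at both ends, 50 g. Origin: underside of the middle of the shank, z up.
- clamp: Small steel clamp lying flat, 120 g: two parallel dark jaws 70 mm long (its x), together 30 mm wide (y), 18 mm high, joined by two short screws. A brass screw head 10 mm across stands 12 mm out of each side: at x = +20 on the +y side, x = -22 mm on the -y side; in the middle the sides are plain for gripping across y. Origin: centre of the underside, z up.
- long_wrench: The LONG chrome open-ended wrench, not wanted in either kit: 145 mm long (its x), 9 mm thick, shank 14 mm wide, jaws 34 mm wide. Loose; leave it alone. Origin: underside of the middle of the shank, z up.
- screw_cup: White ceramic cup full of screws, 64 mm across at the rim, 60 mm high (screw heads to 66 mm). Loose; leave it alone. A closed glass jar of similar size (60 mm across, 70 mm high) stands on the other side of the bench. Origin: centre of the underside, z up.

How it is judged:
By the outcome, as a careful person would: the job done as asked, in the order asked, and still so for the second after the job is handed in, with the robot touching nothing.
It also fails if it takes over 136 s, if anything falls off the work surface, if the arm or the gripper's body presses on something with over 40 N, if the wrist force passes 120 N, or if a joint passes its speed limit or range.

### The arm

A 6-joint arm with a two-finger parallel gripper is mounted at the origin on the work surface. World frame = base frame: x ahead of the robot, y to its left, z up, the work surface at z = 0. Lengths are in mm, angles in rad, forces in N, time in s.
With the tool pointing down it reaches from about 325 to 775 mm from the base axis. Payload 5.5 kg.
Tool frame: the origin (TCP) lies midway between the tips of the shut fingers; the grasp point (between the pads) lies 19 mm behind it (grasp_offset is the distance from the TCP to the grasp point, in mm); z points along the fingers, y is the line along which they close (so a half turn about z gives the same grasp; the last joint's range is limited). The gripper opens to 88 mm and grips with 3 to 60 N. Pads are 20 mm wide; open, the fingers measure 115 mm over their backs; the gripper's body (75 mm by 178 mm) begins 61 mm behind the grasp point.
Start: joints at [-1.256, 0.091, 1.231, -0, 1.82, -0.057], TCP at [217.976, -559.019, 222.631] pointing down, gripper open.
Joint ranges: [-2.87, 2.87], [-0.86, 2.18], [0.17, 2.46], [-1.51, 4.65], [0.06, 2.69], [-2.65, 2.65]. Speed limits (rad/s): [2.57, 2.57, 3.01, 3.14, 3.14, 3.14].

### API

Orientations are given as a rotation vector (axis times angle).
In Python, from workcell import * gives the robot as it stands.
- The arm moves only by the tool send_rows, never from a script. Its argument "moves" is a list of rows, each a list of 3 entries, a list of its own where there are three numbers: the shift along the tool's x, y, z in mm, then the turn, a rotation vector about the tool's x, y, z in rad, then the opening, from 0 (shut) to 1 (fully open). A call has 1 to 20 rows; each row is the pose to reach, as a shift and turn from the pose commanded when the call began, along the tool's axes at that moment; what a row does not reach only later rows make up. A row lasts 1/12 s, in which the tool goes at most 41.7 mm and 7.16 degrees, less where a joint would pass 70% of its speed; a pose out of reach is approached as far as the arm can. A call with a gripper value outside its range is refused whole. The fingers move at their own pace and stop on an object; the grip force is fixed at half the most. Time passes only in rows, so rows that repeat a pose let the fingers close. It gives the time, the measured TCP pose, the force, the opening and the grip force at its end, in the units of the state.
- sense(): the state, without advancing time (a new reading comes with each control period).
- capture(name): name is "scene" or "top" or "wrist"; returns a dict with "image" (480x640x3 uint8, red, green, blue), "range_z" (480x640 float32, mm along the optical axis (not along the pixel's ray), 0 where there is no reading), "K" (3x3 intrinsics, pixels), "R" (3x3) and "t" (3): a world point X has camera coordinates R X + t; the wrist camera has in their place "T_tool_cam" (4x4, takes a point from camera to tool coordinates, whose origin is the TCP and whose axes are the flange's). Camera axes: x right, y down, z forward; pixel columns grow to the right and rows downward; lengths in mm; the calibration is good to about 2 mm. A picture is of the moment at which its call begins: read the wrist's pose just before it.
- job_done(): hands the job in; it is judged then, once.
Trained networks look in a picture, given as the dict that the camera call returned (one of the last four; its "shot" number tells which), for a name from the list of things; names that differ only in an ending like _2 or _b are one class to them, and where a whole thing is asked for, a point or a joint stands for the part that bears it (a point fixed in the world has none). Each returns a list of dicts, best first, with "conf" (0 to 1); they miss things now and then, are a little off and sometimes report something else, mostly with a low value. They report only what shows in the picture. A call takes as long as a camera call.
- cut_out(picture, target): "region" (480x640 bool, what is visible of it).
- landmark_of(picture, target): "location" ([x, y, z] in mm, in world coordinates, good to about 4 mm: a listed point, or the origin of a listed thing).
The state is a dict: "clock": time; "joint_positions": joint angles; "joint_vel": joint speeds; "effort": joint torques, N m; "position": TCP position; "tcp_rot": TCP orientation; "ft_force": force on the tool from outside, world axes, zero at the start; "ft_torque": the same for the moment, N m; "grip_width": finger opening in mm; "gripper_force": force on a finger pad.
Only numpy, scipy, OpenCV 4.12 (cv2) and the standard library are available. Lean on these libraries where they do the work, as an engineer would, in place of code of your own. Each camera call takes 0.05 s, during which the arm holds its last target. There are 200 camera calls.

## Working session

There is one attempt and no reset: what is moved stays moved. The work goes in short steps, Python scripts to look and compute and a tool call to move; the robot and the scene stay as the last step left them, time stands still between calls to the robot, and variables do not carry over. Pictures are saved under pics/ and viewed, at most 14 in all, crops included, and the job is handed in when it is done.

Besides the shell and the picture viewer there is one more tool, called after ">>>" as name(argument=value, ...), one argument or row to a line, values as JSON. send_rows: Moves the arm, as the interface text tells. Its arguments: {"type":"object","properties":{"moves":{"type":"array","items":{"type":"array"}}},"required":["moves"]}

```bash
ls; mkdir -p pics; python3 - <<'E'
from workcell import *
import cv2, numpy as np
s=sense();print({k:np.round(v,3).tolist() for k,v in s.items()})
names="tray_two tray_three round_battery block_battery lens short_wrench clamp long_wrench screw_cup".split()
for cam in ["top","scene"]:
    p=capture(cam); cv2.imwrite(f"pics/{cam}0.png",p["image"][:,:,::-1])
    for n in names:
        print(cam,n,[(np.round(d["location"]).tolist(),round(d["conf"],2)) for d in landmark_of(p,n)[:3]])
E
```

```text
pics
{'clock': 0.0, 'joint_positions': [-1.256, 0.092, 1.232, -0.0, 1.82, -0.057], 'joint_vel': [0.001, -0.001, -0.001, 0.001, -0.0, -0.0], 'effort': [-0.001, -44.645, -40.645, 0.07, 0.029, -0.0], 'position': [217.882, -558.724, 221.557], 'tcp_rot': [-3.086, -0.58, 0.0], 'ft_force': [0.541, 0.419, -0.61], 'ft_torque': [-0.039, -0.024, -0.011], 'gripper_force': 0.0, 'grip_width': 87.596}
top tray_two [([641.0, -156.0, -2.0], 0.71)]
top tray_three [([652.0, 170.0, -0.0], 0.64)]
top round_battery [([434.0, 77.0, -2.0], 0.75)]
top block_battery [([429.0, 208.0, -3.0], 0.55)]
top lens [([432.0, -64.0, -0.0], 0.64)]
top short_wrench [([438.0, -224.0, 2.0], 0.58)]
top clamp [([433.0, 346.0, 0.0], 0.58)]
top long_wrench [([437.0, -352.0, -6.0], 0.86)]
top screw_cup [([614.0, 415.0, 2.0], 0.91), ([654.0, 167.0, -1.0], 0.28)]
scene tray_two [([643.0, -156.0, 6.0], 0.93)]
scene tray_three [([651.0, 169.0, 0.0], 0.93)]
scene round_battery [([434.0, 82.0, 2.0], 0.6)]
scene block_battery [([432.0, 206.0, 1.0], 0.52)]
scene lens [([425.0, -69.0, 2.0], 0.87)]
scene short_wrench [([438.0, -222.0, -0.0], 0.45)]
scene clamp [([426.0, 356.0, -2.0], 0.98)]
scene long_wrench [([437.0, -356.0, -1.0], 0.7), ([429.0, 206.0, -1.0], 0.49)]
scene screw_cup [([616.0, 417.0, 1.0], 0.94)]
```

View pics/top0.png

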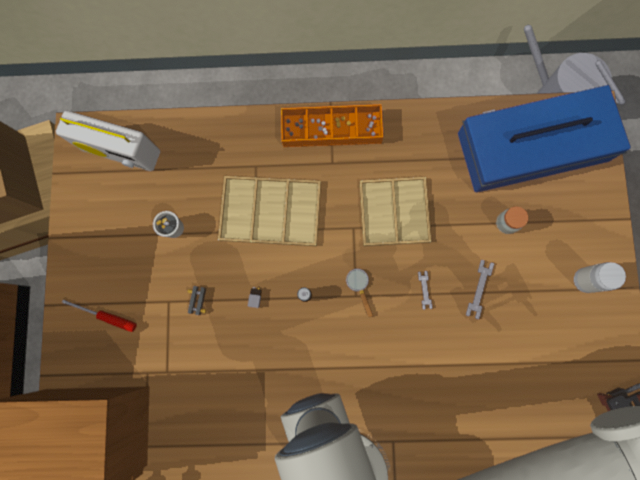

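```bash
cat > h.py <<'E'
from workcell import *
import cv2, numpy as np
from scipy.spatial.transform import Rotation as Ro
def cloud(p):
    K=p["K"];z=p["range_z"].astype(float);v,u=np.indices(z.shape)
    c=np.stack([(u-K[0,2])/K[0,0]*z,(v-K[1,2])/K[1,1]*z,z],-1)
    if "R" in p: return (c-p["t"])@p["R"]
    T=p["T_tool_cam"]; return p["Rt"].apply((c@T[:3,:3].T+T[:3,3]).reshape(-1,3)).reshape(c.shape)+p["pt"]
E
python3 - <<'E'
from h import *
p=capture("top"); C=cloud(p)
print(p["R"].round(2).tolist(),p["t"].round(0))
for n in "tray_two tray_three round_battery block_battery lens short_wrench clamp long_wrench".split():
    r=cut_out(p,n)
    if not r: print(n,None);continue
    m=r[0]["region"]; P=C[m&(p["range_z"]>0)]; P=P[P[:,2]<90]
    (c,s,a)=cv2.minAreaRect(P[:,:2].astype(np.float32))
    q=P[:,:2]; e,V=np.linalg.eigh(np.cov(q.T)); 
    print(n,round(r[0]["conf"],2),"rect",np.round(c),np.round(s),round(a,1),"mean",q.mean(0).round(),"pca",round(np.degrees(np.arctan2(V[1,1],V[0,1])),1),"z",np.percentile(P[:,2],[5,50,95]).round())
E
```

```text
[[-0.03, -1.0, -0.03], [-0.99, 0.03, -0.15], [0.15, 0.02, -0.99]] [  35.  542. 1156.]
tray_two 0.88 rect [ 643. -156.] [177. 173.] 1.8 mean [ 640. -156.] pca 173.7 z [ 2.  6. 16.]
tray_three 0.8 rect [654. 167.] [255. 172.] 84.9 mean [653. 165.] pca 85.8 z [ 1.  6. 15.]
round_battery 0.63 rect [433.  77.] [30. 32.] 86.2 mean [432.  76.] pca -145.9 z [30. 58. 62.]
block_battery 0.77 rect [430. 206.] [30. 49.] 80.3 mean [429. 204.] pca 170.0 z [ 6. 17. 21.]
lens 0.77 rect [434. -55.] [116.  51.] 4.0 mean [453. -58.] pca -162.6 z [ 4.  9. 14.]
short_wrench 0.47 rect [ 440. -220.] [25. 83.] 89.8 mean [ 444. -221.] pca -177.0 z [-0.  8. 12.]
clamp 0.67 rect [428. 353.] [70. 49.] 0.7 mean [427. 350.] pca 176.3 z [-0. 15. 21.]
long_wrench 0.32 rect [428. 351.] [70. 44.] 0.7 mean [428. 350.] pca 177.9 z [ 0. 15. 21.]
```

```bash
cat >> h.py <<'E'
def plan(x,y,z,h=0):
    s=sense(); R=Ro.from_rotvec(s["tcp_rot"]); h=np.radians(h)
    T=Ro.from_matrix([[np.cos(h),np.sin(h),0],[np.sin(h),-np.cos(h),0],[0,0,-1]])
    print("shift",R.inv().apply(np.array([x,y,z])-s["position"]).round(1).tolist(),"turn",(R.inv()*T).as_rotvec().round(3).tolist(),"clock",s["clock"])
def wrist(name=None):
    s=sense(); p=capture("wrist"); p["Rt"]=Ro.from_rotvec(s["tcp_rot"]); p["pt"]=np.array(s["position"])
    if name: cv2.imwrite(f"pics/{name}.png",p["image"][:,:,::-1])
    return p
E
python3 - <<'E'
from h import *
plan(430,77,260)
p=wrist();print(p["T_tool_cam"].round(2).tolist(),p["K"].round(0).tolist())
p=capture("top");C=cloud(p)
for n in ["tray_two","tray_three"]:
    m=cut_out(p,n)[0]["region"]; P=C[m&(p["range_z"]>0)]; P=P[(P[:,2]<25)]
    # yaw by sharpest x/y extents fit
    best=None
    for a in np.radians(np.arange(-10,10,.25)):
        q=P[:,:2]@np.array([[np.cos(a),-np.sin(a)],[np.sin(a),np.cos(a)]])
        lo,hi=np.percentile(q,[1,99],axis=0); A=np.prod(hi-lo)
        if best is None or A<best[0]: best=(A,np.degrees(a),hi-lo,np.array([[np.cos(a),-np.sin(a)],[np.sin(a),np.cos(a)]])@((hi+lo)/2))
    print(n,best)
E
```

```text
shift [428.6, -515.5, -37.4] turn [0.0, 0.0, 0.372] clock 1.45
[[-0.0, -0.96, -0.27, 73.32], [1.0, -0.0, -0.0, -1.09], [0.0, -0.27, 0.96, -162.12], [0.0, 0.0, 0.0, 1.0]] [[418.0, 0.0, 324.0], [0.0, 418.0, 238.0], [0.0, 0.0, 1.0]]
tray_two (np.float64(28281.919946322014), np.float64(1.0), array([169.02596095, 167.32293541]), array([ 639.87575355, -154.51284629]))
tray_three (np.float64(41727.784162941425), np.float64(-4.5), array([167.82776395, 248.63457142]), array([652.71055799, 164.16596635]))
```

>>> send_rows(
  moves=[
    [[428,-515,-37],[0,0,0.372],1],
    [[428,-515,-37],[0,0,0.372],1],
    [[428,-515,-37],[0,0,0.372],1],
    [[428,-515,-37],[0,0,0.372],1],
    [[428,-515,-37],[0,0,0.372],1],
    [[428,-515,-37],[0,0,0.372],1],
    [[428,-515,-37],[0,0,0.372],1],
    [[428,-515,-37],[0,0,0.372],1],
    [[428,-515,-37],[0,0,0.372],1],
    [[428,-515,-37],[0,0,0.372],1],
    [[428,-515,-37],[0,0,0.372],1],
    [[428,-515,-37],[0,0,0.372],1],
    [[428,-515,-37],[0,0,0.372],1],
    [[428,-515,-37],[0,0,0.372],1],
    [[428,-515,-37],[0,0,0.372],1],
    [[428,-515,-37],[0,0,0.372],1],
    [[428,-515,-37],[0,0,0.372],1],
    [[428,-515,-37],[0,0,0.372],1],
    [[428,-515,-37],[0,0,0.372],1],
    [[428,-515,-37],[0,0,0.372],1],
  ],
)

```text
clock: 3.32
position: [429.4, 75.0, 259.7]
tcp_rot: [3.141, -0.003, 0.0]
ft_force: [-0.5, -0.4, 0.8]
grip_width: 87.8
gripper_force: 0.0
```

```bash
cat >> h.py <<'E'
def measure(p,n,show=True):
    L=landmark_of(p,n)[:2]; r=cut_out(p,n)
    print(n,"landmark",[(np.round(d["location"]).tolist(),round(d["conf"],2)) for d in L])
    C=cloud(p)
    for d in r[:2]:
        m=cv2.erode(d["region"].astype(np.uint8),np.ones((3,3)))>0
        P=C[m&(p["range_z"]>0)]
        if len(P)<20: continue
        c,s,a=cv2.minAreaRect(P[:,:2].astype(np.float32)); v,u=np.nonzero(m)
        e,V=np.linalg.eigh(np.cov(P[:,:2].T))
        print("  cut",round(d["conf"],2),"px",u.mean().round(),v.mean().round(),"rect",np.round(c,1),np.round(s),round(a,1),"mean",P.mean(0).round(1),"pca",round((np.degrees(np.arctan2(V[1,1],V[0,1]))+90)%180-90,1),"z",np.percentile(P[:,2],[5,50,95]).round(1))
E
python3 - <<'E'
from h import *
p=wrist("w1"); measure(p,"round_battery")
C=cloud(p); q=C[(C[...,2]>52)&(C[...,2]<75)&(abs(C[...,0]-434)<40)&(abs(C[...,1]-77)<40)]
c,r=cv2.minEnclosingCircle(q[:,:2].astype(np.float32)); print(c,r,np.median(q,0))
s=sense();print(s["position"],s["tcp_rot"],s["grip_width"])
plan(c[0],c[1],22)
E
```

```text
round_battery landmark [([430.0, 75.0, -1.0], 0.8)]
  cut 0.6 px 320.0 201.0 rect [434.1  80.2] [30. 32.] 87.8 mean [436.1  80.   56. ] pca -1.0 z [35.4 58.6 60.9]
(433.1816711425781, 80.29049682617188) 16.512042999267578 [434.04059475  80.28264474  58.70416473]
[429.54457442  74.84840623 259.85058644] [ 3.14143565e+00 -4.57014469e-03  8.27026855e-04] 87.74820317776911
shift [3.5, -5.5, 237.9] turn [0.0, -0.001, -0.003] clock 3.4667
```

View pics/w1.png

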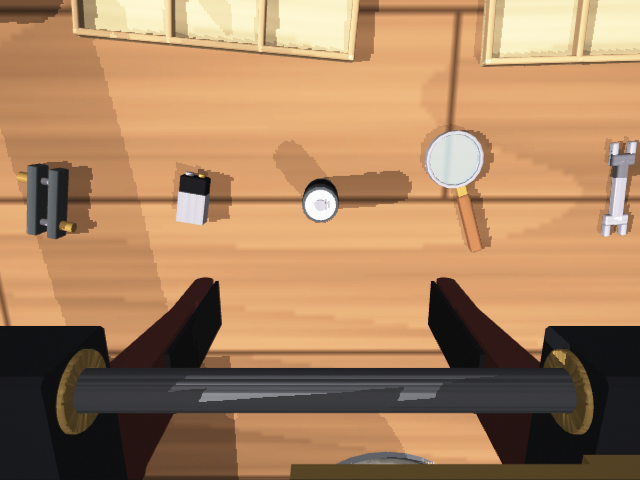

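>>> send_rows(
  moves=[
    [[3.5,-5.5,30],[0,0,0],1],
    [[3.5,-5.5,70],[0,0,0],1],
    [[3.5,-5.5,110],[0,0,0],1],
    [[3.5,-5.5,150],[0,0,0],1],
    [[3.5,-5.5,185],[0,0,0],1],
    [[3.5,-5.5,212],[0,0,0],1],
    [[3.5,-5.5,230],[0,0,0],1],
    [[3.5,-5.5,238],[0,0,0],1],
    [[3.5,-5.5,238],[0,0,0],1],
    [[3.5,-5.5,238],[0,0,0],0.2],
    [[3.5,-5.5,238],[0,0,0],0.2],
    [[3.5,-5.5,238],[0,0,0],0.2],
    [[3.5,-5.5,238],[0,0,0],0.2],
    [[3.5,-5.5,238],[0,0,0],0.2],
    [[3.5,-5.5,238],[0,0,0],0.2],
    [[3.5,-5.5,238],[0,0,0],0.2],
    [[3.5,-5.5,238],[0,0,0],0.2],
    [[3.5,-5.5,238],[0,0,0],0.2],
  ],
)

```text
clock: 4.97
position: [433.2, 81.5, 21.7]
tcp_rot: [3.141, -0.0, 0.0]
ft_force: [0.4, -1.3, 1.2]
grip_width: 32.7
gripper_force: 30.0
```

>>> send_rows(
  moves=[
    [[0,0,-30],[0,0,0],0.2],
    [[0,0,-70],[0,0,0],0.2],
    [[0,0,-110],[0,0,0],0.2],
    [[15,25,-140],[0,0,0],0.2],
    [[35,55,-170],[0,0,0],0.2],
    [[55,85,-190],[0,0,0],0.2],
    [[77,115,-208],[0,0,0],0.2],
    [[97,145,-208],[0,0,0],0.2],
    [[117,175,-208],[0,0,0],0.2],
    [[137,200,-208],[0,0,0],0.2],
    [[147,216,-208],[0,0,0],0.2],
    [[147,216,-208],[0,0,0],0.2],
    [[147,216,-208],[0,0,0],0.2],
  ],
)

```text
clock: 6.05
position: [580.0, -134.8, 228.1]
tcp_rot: [-3.14, 0.003, 0.004]
ft_force: [-0.1, 0.1, -1.8]
grip_width: 32.1
gripper_force: 30.0
```

```bash
cat >> h.py <<'E'
def trayfit(p,n,W,L):
    """fit rim: model of rectangle W x L to the tray's points above the bench, by edge percentiles over yaw"""
    from scipy.optimize import minimize
    m=cut_out(p,n)[0]["region"]; C=cloud(p); P=C[m&(p["range_z"]>0)]; P=P[P[:,2]<30]
    print(n,"pts",len(P),"z pct",np.percentile(P[:,2],[2,25,50,75,98]).round(1))
    wall=P[(P[:,2]>9.5)&(P[:,2]<18)][:,:2]
    ys=[-L/2+3,L/2-3]+([0] if L<200 else [-41,41])
    def cost(v):
        a=v[2]; d=wall-v[:2]; x=d[:,0]*np.cos(a)+d[:,1]*np.sin(a); y=-d[:,0]*np.sin(a)+d[:,1]*np.cos(a)
        e=np.min(np.stack([np.hypot(abs(y-k),np.maximum(abs(x)-W/2,0)) for k in ys]+[np.hypot(abs(abs(x)-W/2+3),np.maximum(abs(y)-L/2,0))]),0)
        return np.minimum(np.maximum(e-2,0),8).mean()
    c0=P[:,:2].mean(0); best=None
    for a in np.radians([-5,-2,0,2]):
      for dx in (-10,0,10):
        for dy in (-10,0,10):
          r=minimize(cost,[c0[0]+dx,c0[1]+dy,a],method="Nelder-Mead",options=dict(initial_simplex=np.array([c0[0]+dx,c0[1]+dy,a])+np.array([[0,0,0],[6,0,0],[0,6,0],[0,0,.05]])))
          if best is None or r.fun<best.fun: best=r
    print("  centre",best.x[:2].round(1),"yaw deg",np.degrees(best.x[2]).round(2),"cost",round(best.fun,2),len(wall))
    a=best.x[2]
    for y in ([-41,41] if L<200 else [-82,0,82]): print("   bay",y,(best.x[:2]+y*np.array([-np.sin(a),np.cos(a)])).round(1))
    return best.x
E
python3 - <<'E'
from h import *
p=wrist("w2"); trayfit(p,"tray_two",170,170)
q=capture("top"); trayfit(q,"tray_two",170,170); trayfit(q,"tray_three",170,252)
for n in ["lens","short_wrench","block_battery"]: measure(p,n)
s=sense();print(s["position"],s["grip_width"],s["clock"])
E
```

```text
tray_two pts 38798 z pct [ 3.5  4.7  5.3  6.2 14.9]
  centre [ 640.5 -152.6] yaw deg 1.34 cost 0.23 7104
   bay -41 [ 641.5 -193.6]
   bay 41 [ 639.6 -111.6]
tray_two pts 1202 z pct [ 0.7  4.2  6.3  9.4 17.3]
  centre [ 590.3 -156. ] yaw deg -0.95 cost 5.03 285
   bay -41 [ 589.6 -197. ]
   bay 41 [ 590.9 -115. ]
tray_three pts 6441 z pct [ 0.   3.8  5.8  8.3 16.8]
  centre [652.9 164.9] yaw deg -5.11 cost 1.4 1227
   bay -82 [645.6  83.2]
   bay 0 [652.9 164.9]
   bay 82 [660.2 246.6]
lens landmark []
  cut 0.65 px 234.0 306.0 rect [477.8 -42.6] [29. 49.] 54.7 mean [477.6 -43.2   7.5] pca -41.1 z [ 5.7  7.2 10.1]
short_wrench landmark []
  cut 0.65 px 409.0 310.0 rect [ 471. -215.] [27. 21.] 3.3 mean [ 472.7 -217.5    7.4] pca 34.8 z [5.2 7.6 8.8]
block_battery landmark []
  cut 0.86 px 5.0 348.0 rect [430.1 194. ] [ 8. 47.] 88.5 mean [431.7 194.1   8.8] pca -8.1 z [ 2.3  8.6 15.6]
[ 580.02198369 -133.96809333  229.85058047] 32.51190899814131 6.6
```

View pics/w2.png

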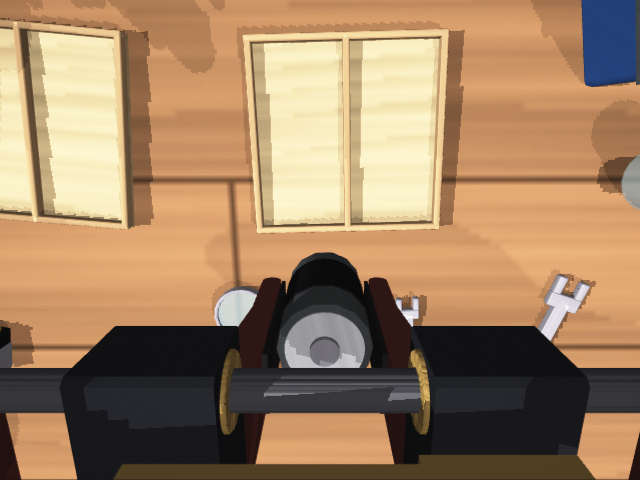

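>>> send_rows(
  moves=[
    [[30,-11,0],[0,0,0],0.2],
    [[60,-23,0],[0,0,0],0.2],
    [[60,-23,40],[0,0,0],0.2],
    [[60,-23,80],[0,0,0],0.2],
    [[60,-23,120],[0,0,0],0.2],
    [[60,-23,155],[0,0,0],0.2],
    [[60,-23,180],[0,0,0],0.2],
    [[60,-23,192],[0,0,0],0.2],
    [[60,-23,198],[0,0,0],0.2],
    [[60,-23,198],[0,0,0],0.2],
    [[60,-23,198],[0,0,0],0.2],
    [[60,-23,198],[0,0,0],0.2],
  ],
)

```text
clock: 7.6
position: [641.6, -111.6, 34.7]
tcp_rot: [3.141, -0.0, 0.007]
ft_force: [0.8, 0.6, -1.6]
grip_width: 32.9
gripper_force: 30.0
```

```bash
python3 - <<'E'
from h import *
for i in range(3):
    p=wrist("w3" if i==0 else None); s=sense();print(s["position"].round(2),s["ft_force"].round(2),s["grip_width"])
E
```

```text
[ 641.59 -111.61   34.59] [ 0.26  0.4  -0.73] 32.22281494221405
[ 641.41 -111.56   34.25] [-0.02  0.21 -0.84] 32.25690198324353
[ 641.13 -111.52   33.78] [ 0.92 -1.38 -1.35] 32.60397616109853
```

>>> send_rows(
  moves=[
    [[0,0,1.5],[0,0,0],0.2],
    [[0,0,3],[0,0,0],0.2],
    [[0,0,4.5],[0,0,0],0.2],
    [[0,0,4.5],[0,0,0],0.2],
    [[0,0,4.5],[0,0,0],0.2],
    [[0,0,4.5],[0,0,0],0.2],
  ],
)

```text
clock: 8.25
position: [640.0, -111.2, 26.9]
tcp_rot: [-3.142, 0.0, 0.001]
ft_force: [-0.2, 0.1, -2.1]
grip_width: 32.4
gripper_force: 30.0
```

>>> send_rows(
  moves=[
    [[0,0,0.7],[0,0,0],0.2],
    [[0,0,1],[0,0,0],0.2],
    [[0,0,1],[0,0,0],0.2],
  ],
)

```text
clock: 8.5
position: [640.1, -111.3, 26.8]
tcp_rot: [3.142, -0.0, 0.0]
ft_force: [-2.8, 0.4, 3.2]
grip_width: 32.5
gripper_force: 30.0
```

>>> send_rows(
  moves=[
    [[0,0,0.5],[0,0,0],0.5],
    [[0,0,0.5],[0,0,0],0.7],
    [[0,0,0.5],[0,0,0],0.8],
    [[0,0,0],[0,0,0],0.8],
    [[0,0,-10],[0,0,0],0.8],
    [[0,0,-40],[0,0,0],0.8],
    [[0,0,-80],[0,0,0],0.8],
    [[0,0,-120],[0,0,0],0.8],
    [[-30,-6,-150],[0,0,0],0.8],
    [[-60,-12,-180],[0,0,0],0.8],
    [[-90,-20,-205],[0,0,0],0.8],
    [[-130,-28,-210],[0,0,0],0.8],
    [[-170,-36,-210],[0,0,0],0.8],
    [[-210,-45,-210],[0,0,0],0.8],
    [[-235,-51,-210],[0,0,0],0.8],
    [[-240,-51,-210],[0,0,0],0.8],
    [[-240,-51,-210],[0,0,0],0.8],
    [[-240,-51,-210],[0,0,0],0.8],
  ],
)

```text
clock: 10.0
position: [400.6, -60.4, 236.9]
tcp_rot: [3.141, -0.001, 0.003]
ft_force: [-0.1, -0.2, -0.6]
grip_width: 70.3
gripper_force: 0.0
```

```bash
python3 - <<'E'
from h import *
s=sense();print(s["position"].round(2),s["grip_width"],s["clock"])
p=wrist("w4"); 
for n in ["round_battery","lens","short_wrench","block_battery","clamp"]: measure(p,n)
E
```

```text
[400.64 -60.39 236.89] 70.2987937414678 10.0
round_battery landmark []
lens landmark [([429.0, -63.0, -4.0], 0.76)]
  cut 0.79 px 319.0 143.0 rect [439.4 -68.1] [121.  52.] 31.4 mean [456.3 -54.2   8.4] pca 18.2 z [ 6.   7.6 12.3]
short_wrench landmark [([438.0, -221.0, 1.0], 0.63)]
  cut 0.72 px 495.0 162.0 rect [ 437.4 -217.7] [91. 22.] 4.7 mean [ 439.1 -217.2    7.7] pca 4.3 z [5.7 7.8 9.1]
block_battery landmark [([433.0, 207.0, -3.0], 0.6)]
  cut 0.96 px 37.0 172.0 rect [431.2 205.7] [28. 49.] 76.3 mean [430.9 203.4  15.3] pca -10.2 z [ 5.7 17.  18.6]
clamp landmark []
```

View pics/w4.png

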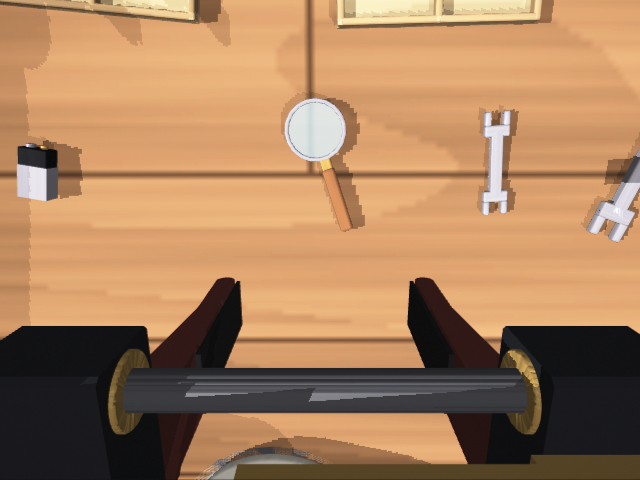

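```bash
python3 - <<'E'
from h import *
p=wrist(); C=cloud(p)
for u,v in [(315,129),(327,170),(331,180),(337,200),(345,223)]: print(u,v,np.nanmedian(C[v-1:v+2,u-1:u+2].reshape(-1,3),0).round(1))
im=p["image"].astype(int); m=cut_out(p,"lens")[0]["region"]
q=C[m]; d=np.hypot(*(q[:,:2]-[469,-55]).T); print(len(q))
h=q[(d>36)&(q[:,2]>4)]; vx,vy,x0,y0=cv2.fitLine(h[:,:2].astype(np.float32),cv2.DIST_L2,0,.01,.01).ravel(); print("handle yaw",np.degrees(np.arctan2(vy,vx)),x0,y0,h.min(0).round(),h.max(0).round(),np.median(h[:,2]))
r=q[(d<33)]; c,rr=cv2.minEnclosingCircle(r[:,:2].astype(np.float32)); print("ring",c,rr)
E
```

```text
315 129 [468.  -50.2   7.4]
327 170 [431.7 -61.1  11.4]
331 180 [422.6 -64.8  12.3]
337 200 [404.1 -70.5  11.8]
345 223 [381.8 -78.2  12.1]
3984
handle yaw 17.470282 404.5259 -71.339134 [375. -85.   4.] [435. -58.  14.] 11.678571623096829
ring (465.27459716796875, -50.668460845947266) 30.874279022216797
```

>>> send_rows(
  moves=[
    [[25.5,4,10],[0,0,-0.12],0.6],
    [[25.5,4,50],[0,0,-0.24],0.6],
    [[25.5,4,90],[0,0,-0.314],0.6],
    [[25.5,4,130],[0,0,-0.314],0.6],
    [[25.5,4,170],[0,0,-0.314],0.6],
    [[25.5,4,205],[0,0,-0.314],0.6],
    [[25.5,4,222],[0,0,-0.314],0.6],
    [[25.5,4,228],[0,0,-0.314],0.6],
    [[25.5,4,231],[0,0,-0.314],0.6],
    [[25.5,4,233],[0,0,-0.314],0.6],
    [[25.5,4,233],[0,0,-0.314],0.6],
    [[25.5,4,233],[0,0,-0.314],0.6],
    [[25.5,4,233],[0,0,-0.314],0.6],
  ],
)

```text
clock: 11.73
position: [426.6, -64.4, 4.7]
tcp_rot: [3.102, 0.491, 0.004]
ft_force: [0.7, -0.2, -0.1]
grip_width: 52.9
gripper_force: 0.0
```

>>> send_rows(
  moves=[
    [[0,0,1.5],[0,0,0],0.6],
    [[0,0,1.5],[0,0,0],0.0],
    [[0,0,1.5],[0,0,0],0.0],
    [[0,0,1.5],[0,0,0],0.0],
    [[0,0,1.5],[0,0,0],0.0],
    [[0,0,1.5],[0,0,0],0.0],
    [[0,0,1.5],[0,0,0],0.0],
  ],
)

```text
clock: 12.32
position: [425.6, -64.2, 1.6]
tcp_rot: [-3.103, -0.491, -0.0]
ft_force: [0.7, -0.6, 0.3]
grip_width: 16.3
gripper_force: 0.0
```

>>> send_rows(
  moves=[
    [[0,0,0],[0,0,0],0.0],
    [[0,0,0],[0,0,0],0.0],
    [[0,0,0],[0,0,0],0.0],
    [[0,0,-10],[0,0,0],0.0],
    [[0,0,-30],[0,0,0],0.0],
    [[0,0,-60],[0,0,0],0.0],
    [[0,0,-100],[0,0,0],0.0],
    [[0,0,-140],[0,0,0],0.0],
    [[20,25,-165],[0,0,0.05],0.0],
    [[45,52,-170],[0,0,0.12],0.0],
    [[70,80,-170],[0,0,0.2],0.0],
    [[95,110,-170],[0,0,0.26],0.0],
    [[118,138,-170],[0,0,0.29],0.0],
    [[140,166,-170],[0,0,0.29],0.0],
    [[154,183,-170],[0,0,0.29],0.0],
    [[157.5,187.5,-170],[0,0,0.29],0.0],
    [[157.5,187.5,-170],[0,0,0.29],0.0],
    [[157.5,187.5,-170],[0,0,0.29],0.0],
  ],
)

```text
clock: 13.82
position: [632.8, -193.5, 171.7]
tcp_rot: [-3.141, -0.038, 0.001]
ft_force: [-1.0, -0.6, -2.5]
grip_width: 12.0
gripper_force: 30.0
```

```bash
python3 - <<'E'
from h import *
s=sense();print(s["position"].round(2),s["grip_width"],s["clock"])
p=wrist("w5"); plan(633.5,-193.8,8,1.3)
E
```

```text
[ 632.76 -193.47  171.74] 11.973183615756737 13.8167
shift [0.9, 0.7, 164.2] turn [-0.0, 0.0, 0.002] clock 13.8667
```

View pics/w5.png

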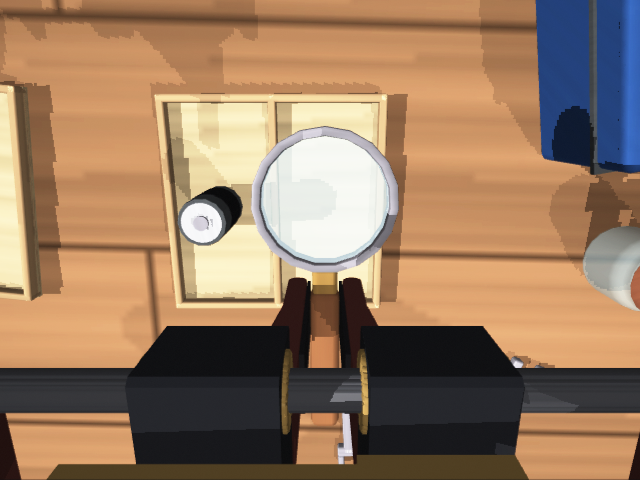

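>>> send_rows(
  moves=[
    [[1,0.5,30],[0,0,0],0.0],
    [[1,0.5,65],[0,0,0],0.0],
    [[1,0.5,100],[0,0,0],0.0],
    [[1,0.5,130],[0,0,0],0.0],
    [[1,0.5,148],[0,0,0],0.0],
    [[1,0.5,156],[0,0,0],0.0],
    [[1,0.5,160],[0,0,0],0.0],
    [[1,0.5,160],[0,0,0],0.0],
    [[1,0.5,160],[0,0,0],0.0],
    [[1,0.5,161.5],[0,0,0],0.0],
    [[1,0.5,161.5],[0,0,0],0.0],
    [[1,0.5,161.5],[0,0,0],0.0],
    [[1,0.5,161.5],[0,0,0],0.0],
  ],
)

```text
clock: 14.95
position: [634.6, -194.6, 10.9]
tcp_rot: [3.141, 0.037, 0.001]
ft_force: [-0.5, -0.2, -0.7]
grip_width: 11.7
gripper_force: 30.0
```

>>> send_rows(
  moves=[
    [[0,0,1],[0,0,0],0.0],
    [[0,0,2],[0,0,0],0.0],
    [[0,0,2.8],[0,0,0],0.0],
    [[0,0,2.8],[0,0,0],0.0],
    [[0,0,2.8],[0,0,0],0.0],
    [[0,0,2.8],[0,0,0],0.0],
  ],
)

```text
clock: 15.45
position: [634.3, -194.4, 7.2]
tcp_rot: [-3.141, -0.037, 0.0]
ft_force: [-0.8, -0.1, -0.0]
grip_width: 11.8
gripper_force: 30.0
```

>>> send_rows(
  moves=[
    [[0,0,0.5],[0,0,0],0.0],
    [[0,0,1],[0,0,0],0.0],
    [[0,0,1],[0,0,0],0.0],
    [[0,0,1],[0,0,0],0.0],
  ],
)

```text
clock: 15.78
position: [634.4, -194.5, 6.7]
tcp_rot: [3.141, 0.037, 0.001]
ft_force: [0.3, 0.4, 1.2]
grip_width: 11.9
gripper_force: 30.0
```

>>> send_rows(
  moves=[
    [[0,0,0.5],[0,0,0],0.0],
    [[0,0,0.5],[0,0,0],0.35],
    [[0,0,0.5],[0,0,0],0.35],
    [[0,0,0.5],[0,0,0],0.35],
    [[0,0,0.5],[0,0,0],0.35],
    [[0,0,-10],[0,0,0],0.35],
    [[0,0,-40],[0,0,0],0.4],
    [[0,0,-80],[0,0,0],0.5],
    [[0,0,-120],[0,0,0],0.5],
    [[0,0,-160],[0,0,0],0.5],
    [[-10,-25,-190],[0,0,0],0.5],
    [[-30,-55,-210],[0,0,0],0.5],
    [[-50,-90,-230],[0,0,0],0.5],
    [[-70,-125,-230],[0,0,0],0.5],
    [[-90,-160,-230],[0,0,0],0.5],
    [[-110,-195,-230],[0,0,0],0.5],
    [[-130,-230,-230],[0,0,0],0.5],
    [[-150,-265,-230],[0,0,0],0.5],
    [[-170,-300,-230],[0,0,0],0.5],
    [[-190,-330,-230],[0,0,0],0.5],
  ],
)

```text
clock: 17.45
position: [435.0, 132.7, 237.4]
tcp_rot: [-3.141, -0.038, -0.002]
ft_force: [0.6, -0.1, -0.3]
grip_width: 43.8
gripper_force: 0.0
```

>>> send_rows(
  moves=[
    [[-20,-35,0],[0,0,0],0.7],
    [[-42,-72,0],[0,0,0.023],0.7],
    [[-42,-72,0],[0,0,0.023],0.7],
    [[-42,-72,0],[0,0,0.023],0.7],
  ],
)

```text
clock: 17.78
position: [391.7, 203.6, 237.5]
tcp_rot: [-3.141, -0.009, -0.003]
ft_force: [0.0, -0.1, 0.3]
grip_width: 61.1
gripper_force: 0.0
```

```bash
python3 - <<'E'
from h import *
s=sense();print(s["position"].round(2),s["tcp_rot"].round(3),s["grip_width"],s["clock"])
p=wrist("w6"); measure(p,"block_battery"); measure(p,"clamp"); C=cloud(p)
m=cut_out(p,"block_battery")[0]["region"]; q=C[m]; q=q[(q[:,2]>14)&(q[:,2]<20)]; print(cv2.minAreaRect(q[:,:2].astype(np.float32)))
E
```

```text
[391.7  203.6  237.48] [-3.141e+00 -9.000e-03 -3.000e-03] 61.11897243919837 17.7833
block_battery landmark [([431.0, 206.0, -1.0], 0.66)]
  cut 0.77 px 322.0 162.0 rect [431.  207.5] [24. 46.] 78.4 mean [431.  207.5  17.2] pca -12.1 z [15.8 17.3 18.5]
clamp landmark [([428.0, 353.0, 4.0], 0.94)]
  cut 0.92 px 164.0 163.0 rect [428.3 353.3] [71. 45.] 0.9 mean [429.4 351.3  15.4] pca -3.7 z [ 6.6 17.3 19.1]
((431.0461730957031, 207.23580932617188), (25.760265350341797, 48.34831619262695), 79.7860107421875)
```

View pics/w6.png

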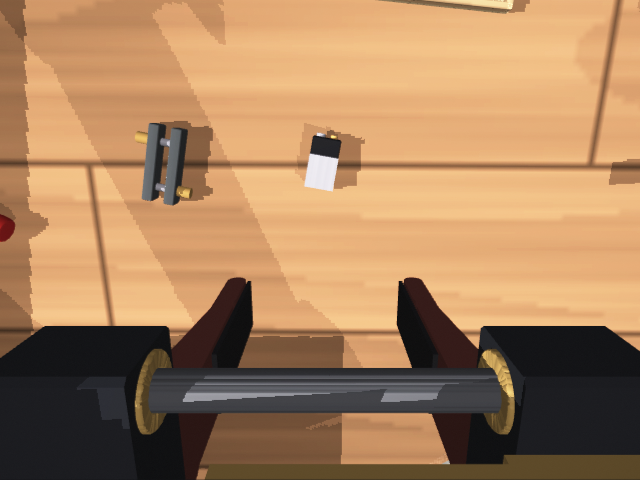

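>>> send_rows(
  moves=[
    [[20,-2,20],[0,0,0.1],0.6],
    [[39.3,-3.8,50],[0,0,0.197],0.6],
    [[39.3,-3.8,90],[0,0,0.197],0.6],
    [[39.3,-3.8,130],[0,0,0.197],0.6],
    [[39.3,-3.8,170],[0,0,0.197],0.6],
    [[39.3,-3.8,205],[0,0,0.197],0.6],
    [[39.3,-3.8,222],[0,0,0.197],0.6],
    [[39.3,-3.8,230],[0,0,0.197],0.6],
    [[39.3,-3.8,232.5],[0,0,0.197],0.6],
    [[39.3,-3.8,232.5],[0,0,0.197],0.6],
    [[39.3,-3.8,232.5],[0,0,0.197],0.1],
    [[39.3,-3.8,232.5],[0,0,0.197],0.1],
    [[39.3,-3.8,232.5],[0,0,0.197],0.1],
    [[39.3,-3.8,232.5],[0,0,0.197],0.1],
    [[39.3,-3.8,232.5],[0,0,0.197],0.1],
    [[39.3,-3.8,232.5],[0,0,0.197],0.1],
    [[39.3,-3.8,232.5],[0,0,0.197],0.1],
  ],
)

```text
clock: 19.5
position: [432.6, 206.0, 4.8]
tcp_rot: [-3.126, 0.307, -0.002]
ft_force: [0.0, -1.5, 4.5]
grip_width: 25.4
gripper_force: 30.0
```

```bash
python3 - <<'E'
from h import *
s=sense();print(s["position"].round(2),s["tcp_rot"].round(3),s["grip_width"],s["gripper_force"],s["clock"])
plan(570,110,230,-5)
E
```

```text
[432.64 205.98   4.8 ] [-3.126e+00  3.070e-01 -2.000e-03] 25.43318275090099 29.962023496627808 19.5
shift [153.7, 67.2, -225.0] turn [-0.001, -0.001, -0.109] clock 19.5
```

>>> send_rows(
  moves=[
    [[0,0,-15],[0,0,0],0.1],
    [[0,0,-45],[0,0,0],0.1],
    [[0,0,-85],[0,0,0],0.1],
    [[0,0,-125],[0,0,0],0.1],
    [[15,7,-160],[0,0,0],0.1],
    [[35,15,-190],[0,0,-0.05],0.1],
    [[60,26,-215],[0,0,-0.1],0.1],
    [[90,40,-225],[0,0,-0.109],0.1],
    [[120,53,-225],[0,0,-0.109],0.1],
    [[145,63,-225],[0,0,-0.109],0.1],
    [[154,67,-225],[0,0,-0.109],0.1],
    [[154,67,-225],[0,0,-0.109],0.1],
    [[154,67,-225],[0,0,-0.109],0.1],
  ],
)

```text
clock: 20.58
position: [569.5, 110.3, 227.9]
tcp_rot: [-3.138, 0.138, 0.004]
ft_force: [-0.8, -0.8, -0.3]
grip_width: 25.7
gripper_force: 30.0
```

```bash
python3 - <<'E'
from h import *
s=sense();print(s["position"].round(2),s["tcp_rot"].round(3),s["grip_width"],s["clock"])
p=wrist("w7"); x=trayfit(p,"tray_three",170,252); a=x[2]
b=x[:2]-82*np.array([-np.sin(a),np.cos(a)])
plan(b[0],b[1],12,np.degrees(a))
E
```

```text
[569.55 110.28 227.91] [-3.138  0.138  0.004] 25.73680189834473 20.5833
tray_three pts 60036 z pct [ 3.5  4.7  5.4  6.3 14.9]
  centre [652.9 167.3] yaw deg -5.18 cost 0.24 10670
   bay -82 [645.5  85.6]
   bay 0 [652.9 167.3]
   bay 82 [660.3 248.9]
shift [78.4, 18.8, 216.7] turn [-0.0, 0.001, 0.004] clock 20.6833
```

View pics/w7.png

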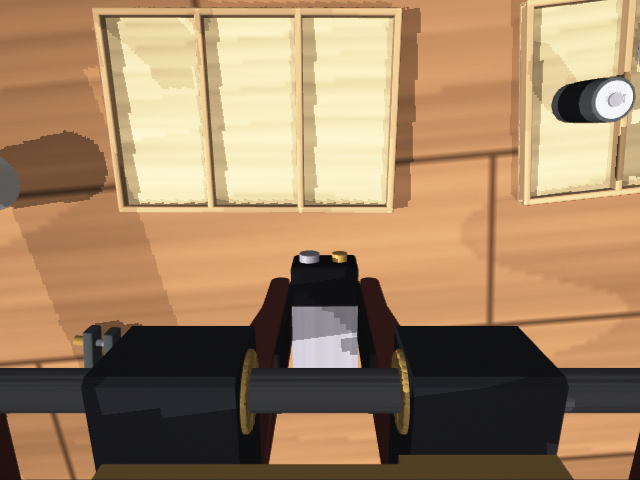

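>>> send_rows(
  moves=[
    [[35,8,0],[0,0,0],0.1],
    [[70,17,15],[0,0,0],0.1],
    [[78.5,18.8,50],[0,0,0],0.1],
    [[78.5,18.8,90],[0,0,0],0.1],
    [[78.5,18.8,130],[0,0,0],0.1],
    [[78.5,18.8,165],[0,0,0],0.1],
    [[78.5,18.8,195],[0,0,0],0.1],
    [[78.5,18.8,210],[0,0,0],0.1],
    [[78.5,18.8,215],[0,0,0],0.1],
    [[78.5,18.8,217],[0,0,0],0.1],
    [[78.5,18.8,217.5],[0,0,0],0.1],
    [[78.5,18.8,218],[0,0,0],0.1],
    [[78.5,18.8,218.5],[0,0,0],0.1],
    [[78.5,18.8,219],[0,0,0],0.1],
    [[78.5,18.8,219],[0,0,0],0.1],
    [[78.5,18.8,219],[0,0,0],0.1],
    [[78.5,18.8,219],[0,0,0],0.1],
  ],
)

```text
clock: 22.1
position: [646.8, 84.4, 10.0]
tcp_rot: [-3.139, 0.137, -0.0]
ft_force: [0.9, -1.6, 0.3]
grip_width: 26.1
gripper_force: 30.0
```

>>> send_rows(
  moves=[
    [[0,0,0.5],[0,0,0],0.1],
    [[0,0,1],[0,0,0],0.1],
    [[0,0,1],[0,0,0],0.1],
    [[0,0,1],[0,0,0],0.1],
  ],
)

```text
clock: 22.43
position: [646.8, 84.4, 9.8]
tcp_rot: [-3.139, 0.137, -0.001]
ft_force: [-2.3, -0.4, 6.3]
grip_width: 25.8
gripper_force: 30.0
```

>>> send_rows(
  moves=[
    [[0,0,0.5],[0,0,0],0.42],
    [[0,0,0.5],[0,0,0],0.42],
    [[0,0,0.5],[0,0,0],0.42],
    [[0,0,0.5],[0,0,0],0.42],
    [[0,0,-10],[0,0,0],0.42],
    [[0,0,-40],[0,0,0],0.42],
    [[0,0,-80],[0,0,0],0.5],
    [[0,0,-120],[0,0,0],0.5],
    [[0,0,-160],[0,0,0],0.5],
    [[-19,28,-190],[0,0,0],0.5],
    [[-38,56,-210],[0,0,0],0.5],
    [[-60,88,-230],[0,0,0],0.5],
    [[-82,120,-230],[0,0,-0.05],0.5],
    [[-104,152,-230],[0,0,-0.09],0.5],
    [[-126,184,-230],[0,0,-0.09],0.5],
    [[-148,216,-230],[0,0,-0.09],0.5],
    [[-170,250,-230],[0,0,-0.09],0.5],
    [[-193,284,-230],[0,0,-0.09],0.5],
    [[-218,321,-230],[0,0,-0.09],0.5],
    [[-218,321,-230],[0,0,-0.09],0.5],
  ],
)

```text
clock: 24.1
position: [397.9, -220.6, 240.1]
tcp_rot: [3.138, -0.006, -0.0]
ft_force: [-0.6, -0.2, 0.0]
grip_width: 43.5
gripper_force: 0.0
```

>>> send_rows(
  moves=[
    [[0,0,0],[0,0,0],0.5],
    [[0,0,0],[0,0,0],0.5],
  ],
)

```text
clock: 24.27
position: [401.7, -216.1, 239.5]
tcp_rot: [-3.142, -0.003, -0.002]
ft_force: [0.2, 0.0, 0.5]
grip_width: 43.9
gripper_force: 0.0
```

```bash
python3 - <<'E'
from h import *
s=sense();print(s["position"].round(2),s["tcp_rot"].round(3),s["grip_width"],s["clock"])
p=wrist("w8"); measure(p,"short_wrench"); measure(p,"long_wrench"); plan(437,-219,5,4.5)
C=cloud(p); m=cut_out(p,"short_wrench")[0]["region"]; q=C[m&(abs(C[...,0]-437)<25)&(C[...,2]>4)]
vx,vy,x0,y0=cv2.fitLine(q[:,:2].astype(np.float32),cv2.DIST_L2,0,.01,.01).ravel(); print(np.degrees(np.arctan2(vy,vx)),x0,y0, y0+(437-x0)*vy/vx)
E
```

```text
[ 401.74 -216.1   239.49] [-3.142e+00 -3.000e-03 -2.000e-03] 43.8955260900325 24.2667
short_wrench landmark [([435.0, -221.0, -1.0], 0.75)]
  cut 0.71 px 329.0 163.0 rect [ 438.  -218.4] [92. 21.] 4.1 mean [ 439.  -218.4    8. ] pca 4.3 z [6.6 8.  9.3]
long_wrench landmark [([436.0, -357.0, 2.0], 0.81)]
  cut 0.7 px 476.0 161.0 rect [ 436.1 -353. ] [ 31. 142.] 70.4 mean [ 440.4 -354.5    8.7] pca -19.4 z [ 6.8  8.8 10.1]
shift [34.7, 4.1, 233.7] turn [-0.0, 0.0, -0.073] clock 24.5167
5.9145007 437.22345 -218.65956 -218.68271
```

View pics/w8.png

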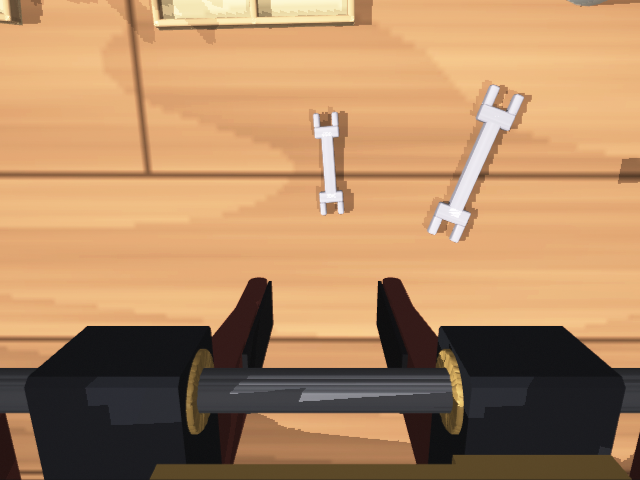

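>>> send_rows(
  moves=[
    [[20,2,20],[0,0,-0.073],0.5],
    [[36,3,50],[0,0,-0.073],0.5],
    [[36,3,90],[0,0,-0.073],0.5],
    [[36,3,130],[0,0,-0.073],0.5],
    [[36,3,170],[0,0,-0.073],0.5],
    [[36,3,205],[0,0,-0.073],0.5],
    [[36,3,225],[0,0,-0.073],0.5],
    [[36,3,231],[0,0,-0.073],0.5],
    [[36,3,233],[0,0,-0.073],0.5],
    [[36,3,234],[0,0,-0.073],0.5],
    [[36,3,235],[0,0,-0.073],0.5],
    [[36,3,235],[0,0,-0.073],0.5],
    [[36,3,235],[0,0,-0.073],0.5],
  ],
)

```text
clock: 25.65
position: [438.5, -219.7, 5.6]
tcp_rot: [3.138, 0.119, 0.004]
ft_force: [-0.3, 0.1, -0.6]
grip_width: 44.0
gripper_force: 0.0
```

>>> send_rows(
  moves=[
    [[0,0,1],[0,0,0],0.5],
    [[0,0,1],[0,0,0],0.5],
    [[0,0,1],[0,0,0],0.5],
  ],
)

```text
clock: 25.9
position: [437.6, -219.3, 3.1]
tcp_rot: [3.139, 0.119, 0.0]
ft_force: [-0.5, -0.1, 0.1]
grip_width: 43.8
gripper_force: 0.0
```

>>> send_rows(
  moves=[
    [[0,0,1],[0,0,0],0.3],
    [[0,0,1],[0,0,0],0.0],
    [[0,0,1],[0,0,0],0.0],
    [[0,0,1],[0,0,0],0.0],
    [[0,0,1],[0,0,0],0.0],
    [[0,0,1],[0,0,0],0.0],
    [[0,0,1],[0,0,0],0.0],
    [[0,0,1],[0,0,0],0.0],
  ],
)

```text
clock: 26.57
position: [437.5, -219.3, 1.8]
tcp_rot: [3.139, 0.119, -0.0]
ft_force: [0.3, -0.4, -0.6]
grip_width: 10.7
gripper_force: 30.0
```

```bash
python3 - <<'E'
from h import *
s=sense();print(s["position"].round(2),s["grip_width"],s["gripper_force"],s["ft_force"]); plan(652.9,167.3,170,-5.2)
E
```

```text
[ 437.52 -219.26    1.81] 10.679576247032252 29.999940097332 [ 0.33470149 -0.44249316 -0.60573538]
shift [244.0, -369.1, -168.2] turn [0.0, 0.0, 0.167] clock 26.5667
```

>>> send_rows(
  moves=[
    [[0,0,-10],[0,0,0],0.0],
    [[0,0,-40],[0,0,0],0.0],
    [[0,0,-80],[0,0,0],0.0],
    [[0,0,-120],[0,0,0],0.0],
    [[0,0,-160],[0,0,0],0.0],
    [[15,-23,-185],[0,0,0],0.0],
    [[35,-53,-190],[0,0,0.03],0.0],
    [[55,-83,-190],[0,0,0.06],0.0],
    [[75,-113,-190],[0,0,0.1],0.0],
    [[95,-144,-190],[0,0,0.14],0.0],
    [[115,-174,-190],[0,0,0.167],0.0],
    [[135,-204,-190],[0,0,0.167],0.0],
    [[155,-234,-190],[0,0,0.167],0.0],
    [[175,-265,-190],[0,0,0.167],0.0],
    [[195,-295,-190],[0,0,0.167],0.0],
    [[215,-325,-185],[0,0,0.167],0.0],
    [[233,-353,-175],[0,0,0.167],0.0],
    [[244,-369,-170],[0,0,0.167],0.0],
    [[244,-369,-170],[0,0,0.167],0.0],
    [[244,-369,-170],[0,0,0.167],0.0],
  ],
)

```text
clock: 28.23
position: [652.6, 167.9, 171.2]
tcp_rot: [3.138, -0.141, -0.003]
ft_force: [-0.5, -0.0, 0.2]
grip_width: 10.4
gripper_force: 30.0
```

```bash
python3 - <<'E'
from h import *
s=sense();print(s["position"].round(2),s["grip_width"],s["gripper_force"],s["ft_force"].round(1))
p=wrist("w9"); measure(p,"block_battery"); plan(652.9,167.3,7,-5.2)
E
```

```text
[652.6 167.9 171.2] 10.418088573464328 29.999749660491943 [-0.5 -0.   0.2]
block_battery landmark [([645.0, 86.0, 2.0], 0.62)]
  cut 0.78 px 432.0 220.0 rect [646.2  86.4] [26. 48.] 85.0 mean [646.1  87.6  21.4] pca -4.1 z [15.7 22.  23.3]
shift [-0.3, -1.3, 166.1] turn [0.0, -0.001, -0.002] clock 28.3833
```

View pics/w9.png

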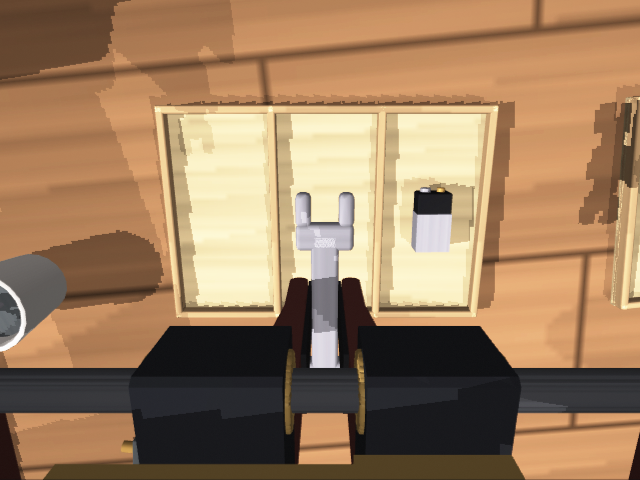

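>>> send_rows(
  moves=[
    [[0,0,35],[0,0,0],0.0],
    [[0,0,75],[0,0,0],0.0],
    [[0,0,115],[0,0,0],0.0],
    [[0,0,140],[0,0,0],0.0],
    [[0,0,153],[0,0,0],0.0],
    [[0,0,159],[0,0,0],0.0],
    [[0,0,161],[0,0,0],0.0],
    [[0,0,162],[0,0,0],0.0],
    [[0,0,163],[0,0,0],0.0],
    [[0,0,163.5],[0,0,0],0.0],
    [[0,0,164],[0,0,0],0.0],
    [[0,0,164],[0,0,0],0.0],
    [[0,0,164],[0,0,0],0.0],
    [[0,0,164],[0,0,0],0.0],
  ],
)

```text
clock: 29.55
position: [653.0, 167.3, 8.1]
tcp_rot: [-3.138, 0.143, -0.0]
ft_force: [0.3, 0.3, -1.1]
grip_width: 10.2
gripper_force: 30.0
```

>>> send_rows(
  moves=[
    [[0,0,0.5],[0,0,0],0.0],
    [[0,0,1],[0,0,0],0.0],
    [[0,0,1],[0,0,0],0.0],
    [[0,0,1],[0,0,0],0.0],
  ],
)

```text
clock: 29.88
position: [652.9, 167.2, 6.9]
tcp_rot: [-3.138, 0.143, -0.0]
ft_force: [-0.5, -0.1, 0.5]
grip_width: 10.7
gripper_force: 30.0
```

>>> send_rows(
  moves=[
    [[0,0,0.7],[0,0,0],0.0],
    [[0,0,0.7],[0,0,0],0.0],
    [[0,0,0.7],[0,0,0],0.33],
    [[0,0,0.7],[0,0,0],0.33],
    [[0,0,0.7],[0,0,0],0.33],
    [[0,0,-10],[0,0,0],0.33],
    [[0,0,-40],[0,0,0],0.4],
    [[0,0,-80],[0,0,0],0.6],
    [[0,0,-120],[0,0,0],0.7],
    [[0,0,-160],[0,0,0],0.7],
    [[-25,-15,-190],[0,0,0],0.7],
    [[-55,-33,-210],[0,0,0],0.7],
    [[-90,-53,-230],[0,0,0],0.7],
    [[-125,-74,-230],[0,0,0],0.7],
    [[-160,-95,-230],[0,0,0],0.7],
    [[-195,-116,-230],[0,0,0],0.7],
    [[-230,-137,-230],[0,0,0],0.7],
    [[-260,-155,-230],[0,0,0],0.7],
    [[-268,-159,-230],[0,0,0],0.7],
    [[-268,-159,-230],[0,0,0],0.7],
  ],
)

```text
clock: 31.55
position: [398.7, 351.3, 238.1]
tcp_rot: [-3.137, 0.137, -0.002]
ft_force: [-0.5, -0.7, -0.3]
grip_width: 61.1
gripper_force: 0.0
```

>>> send_rows(
  moves=[
    [[0,0,0],[0,0,0],0.7],
    [[0,0,0],[0,0,0],0.7],
  ],
)

```text
clock: 31.72
position: [401.5, 349.2, 237.0]
tcp_rot: [3.138, -0.145, 0.001]
ft_force: [-0.2, -0.4, -0.4]
grip_width: 61.7
gripper_force: 0.0
```

```bash
python3 - <<'E'
from h import *
s=sense();print(s["position"].round(2),s["tcp_rot"].round(3),s["grip_width"],s["clock"])
p=wrist("w10"); measure(p,"clamp"); C=cloud(p)
q=C[(abs(C[...,0]-428)<50)&(abs(C[...,1]-352)<30)&(C[...,2]>14.5)&(C[...,2]<22)]
print(len(q),cv2.minAreaRect(q[:,:2].astype(np.float32)),q[:,:2].mean(0))
plan(428,352.5,5,-4)
E
```

```text
[401.52 349.18 236.97] [ 3.138e+00 -1.450e-01  1.000e-03] 61.7402718656684 31.7167
clamp landmark [([428.0, 354.0, 3.0], 0.8)]
  cut 0.93 px 319.0 176.0 rect [428.1 352.8] [42. 71.] 89.9 mean [428.5 352.9  16.9] pca -1.9 z [11.7 17.8 19.2]
1713 ((427.82904052734375, 352.9130859375), (42.42860794067383, 71.98296356201172), 88.70841979980469) [428.84482494 353.33926041]
shift [26.0, -6.1, 231.6] turn [0.001, 0.0, -0.024] clock 31.8667
```

View pics/w10.png

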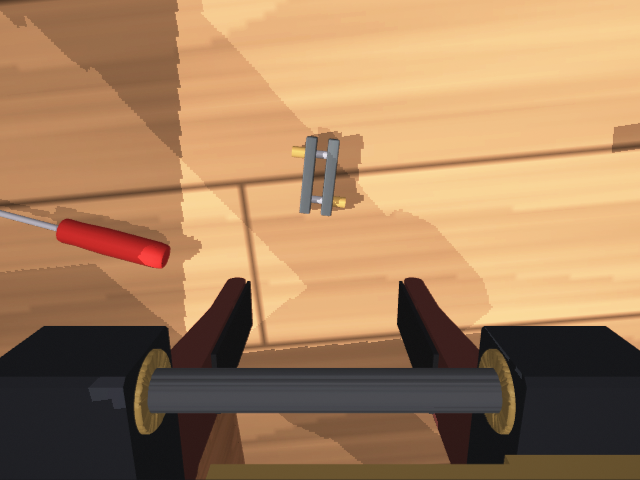

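```bash
python3 - <<'E'
from h import *
p=wrist(); C=cloud(p)
m=cut_out(p,"clamp")[0]["region"]&(C[...,2]>15.5); v,u=np.nonzero(m)
t=u-(308+ (v-175)*(-7/75.)); 
for lo,hi in [(-6,7),(16,29)]:
    q=C[v,u][(t>lo)&(t<hi)]; vx,vy,x0,y0=cv2.fitLine(q[:,:2].astype(np.float32),cv2.DIST_L2,0,.01,.01).ravel()
    print(len(q),np.degrees(np.arctan(vy/vx)),x0,y0,np.percentile(q[:,0],[1,99]),np.percentile(q[:,1],[1,99]))
E
```

```text
829 -11.974314 430.50046 362.9265 [396.6088056  463.31385213] [352.73548581 373.18232373]
831 -11.211635 427.12067 343.40765 [392.61758429 459.82965234] [333.38510364 353.4352178 ]
```

>>> send_rows(
  moves=[
    [[15,-4,20],[0,0,0.06],0.6],
    [[26,-6.5,50],[0,0,0.108],0.6],
    [[26,-6.5,90],[0,0,0.108],0.6],
    [[26,-6.5,130],[0,0,0.108],0.6],
    [[26,-6.5,170],[0,0,0.108],0.6],
    [[26,-6.5,190],[0,0,0.108],0.6],
    [[26,-6.5,200],[0,0,0.108],0.6],
    [[26,-6.5,205],[0,0,0.108],0.6],
    [[26,-6.5,205],[0,0,0.108],0.6],
    [[26,-6.5,205],[0,0,0.108],0.6],
  ],
)

```text
clock: 32.8
position: [428.1, 354.6, 33.8]
tcp_rot: [-3.124, 0.313, -0.003]
ft_force: [0.3, -0.6, 0.3]
grip_width: 52.7
gripper_force: 0.0
```

```bash
python3 - <<'E'
from h import *
p=wrist("w11"); s=sense();print(s["position"].round(2),s["tcp_rot"].round(3),s["grip_width"])
plan(428.2,353.1,5,-11.5)
E
```

```text
[428.23 354.85  34.29] [-3.123  0.312 -0.004] 52.89923231410441
shift [0.2, 1.8, 29.3] turn [-0.003, -0.003, 0.001] clock 32.85
```

View pics/w11.png

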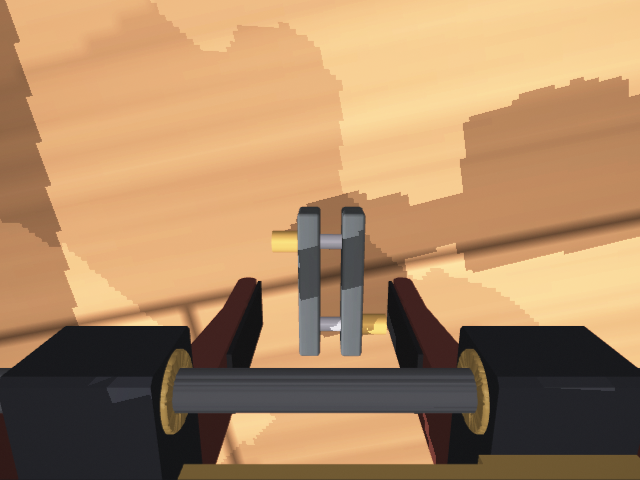

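>>> send_rows(
  moves=[
    [[0,1.2,0],[0,0,0],0.7],
    [[0,1.2,5],[0,0,0],0.7],
    [[0,1.2,14],[0,0,0],0.7],
    [[0,1.2,22],[0,0,0],0.7],
    [[0,1.2,27],[0,0,0],0.7],
    [[0,1.2,28.5],[0,0,0],0.7],
    [[0,1.2,28.5],[0,0,0],0.7],
    [[0,1.2,28.5],[0,0,0],0.7],
  ],
)

```text
clock: 33.52
position: [426.7, 352.8, 3.1]
tcp_rot: [3.126, -0.312, -0.0]
ft_force: [0.7, -0.4, 0.6]
grip_width: 61.4
gripper_force: 0.0
```

>>> send_rows(
  moves=[
    [[0,0,0],[0,0,0],0.4],
    [[0,0,0],[0,0,0],0.2],
    [[0,0,0],[0,0,0],0.2],
    [[0,0,0],[0,0,0],0.2],
    [[0,0,0],[0,0,0],0.2],
    [[0,0,0],[0,0,0],0.2],
    [[0,0,0],[0,0,0],0.2],
  ],
)

```text
clock: 34.1
position: [426.8, 352.9, 3.5]
tcp_rot: [-3.126, 0.312, -0.0]
ft_force: [-1.2, 0.5, 1.3]
grip_width: 29.5
gripper_force: 30.0
```

```bash
python3 - <<'E'
from h import *
s=sense();print(s["position"].round(2),s["tcp_rot"].round(3),s["grip_width"],s["ft_force"].round(1)); plan(660.3,248.9,170,-5.2)
E
```

```text
[426.81 352.87   3.52] [-3.126  0.312 -0.   ] 29.549677694582773 [-1.2  0.5  1.3]
shift [249.5, 55.7, -166.4] turn [-0.0, -0.0, -0.108] clock 34.1
```

>>> send_rows(
  moves=[
    [[0,0,-10],[0,0,0],0.2],
    [[0,0,-40],[0,0,0],0.2],
    [[0,0,-80],[0,0,0],0.2],
    [[0,0,-120],[0,0,0],0.2],
    [[18,4,-150],[0,0,0],0.2],
    [[45,10,-170],[0,0,-0.05],0.2],
    [[78,17,-170],[0,0,-0.1],0.2],
    [[112,25,-170],[0,0,-0.108],0.2],
    [[146,33,-170],[0,0,-0.108],0.2],
    [[180,40,-170],[0,0,-0.108],0.2],
    [[214,48,-170],[0,0,-0.108],0.2],
    [[240,53.5,-170],[0,0,-0.108],0.2],
    [[249.5,55.5,-170],[0,0,-0.108],0.2],
    [[249.5,55.5,-170],[0,0,-0.108],0.2],
    [[249.5,55.5,-170],[0,0,-0.108],0.2],
    [[249.5,55.5,-170],[0,0,-0.108],0.2],
  ],
)

```text
clock: 35.43
position: [659.6, 249.7, 173.7]
tcp_rot: [-3.138, 0.142, 0.001]
ft_force: [-0.4, -0.7, -1.4]
grip_width: 29.7
gripper_force: 30.0
```

```bash
python3 - <<'E'
from h import *
s=sense();print(s["position"].round(2),s["grip_width"],s["gripper_force"],s["ft_force"].round(1)); p=wrist("w12"); plan(660.3,248.9,8.5,-5.2); measure(p,"short_wrench")
E
```

```text
[659.58 249.75 173.66] 29.715120130923268 29.99984622001648 [-0.4 -0.7 -1.4]
shift [1.0, 1.0, 165.4] turn [-0.0, 0.0, 0.001] clock 35.4833
short_wrench landmark [([655.0, 168.0, 4.0], 0.79)]
  cut 0.93 px 429.0 213.0 rect [653.5 169.2] [22. 92.] 85.0 mean [656.2 169.2  12.7] pca -5.6 z [11.3 12.8 14.1]
```

View pics/w12.png

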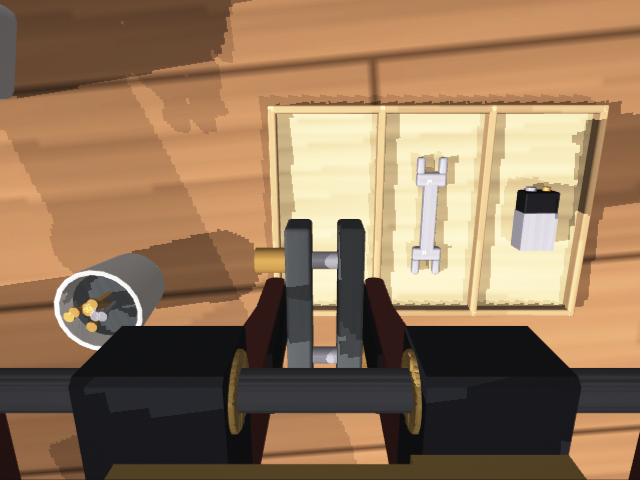

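>>> send_rows(
  moves=[
    [[0.5,0.8,35],[0,0,0],0.2],
    [[0.5,0.8,75],[0,0,0],0.2],
    [[0.5,0.8,115],[0,0,0],0.2],
    [[0.5,0.8,140],[0,0,0],0.2],
    [[0.5,0.8,153],[0,0,0],0.2],
    [[0.5,0.8,159],[0,0,0],0.2],
    [[0.5,0.8,161],[0,0,0],0.2],
    [[0.5,0.8,162],[0,0,0],0.2],
    [[0.5,0.8,163],[0,0,0],0.2],
    [[0.5,0.8,163.5],[0,0,0],0.2],
    [[0.5,0.8,164],[0,0,0],0.2],
    [[0.5,0.8,164],[0,0,0],0.2],
    [[0.5,0.8,164],[0,0,0],0.2],
    [[0.5,0.8,164],[0,0,0],0.2],
  ],
)

```text
clock: 36.75
position: [660.9, 248.3, 9.6]
tcp_rot: [-3.138, 0.143, -0.0]
ft_force: [-0.2, 0.2, -1.4]
grip_width: 30.1
gripper_force: 30.0
```

>>> send_rows(
  moves=[
    [[0,0,0.5],[0,0,0],0.2],
    [[0,0,1],[0,0,0],0.2],
    [[0,0,1],[0,0,0],0.2],
    [[0,0,1],[0,0,0],0.2],
  ],
)

```text
clock: 37.08
position: [660.8, 248.3, 8.5]
tcp_rot: [-3.138, 0.143, -0.0]
ft_force: [0.3, 0.5, 0.5]
grip_width: 29.9
gripper_force: 30.0
```

Release with a small opening, rise and back off toward the middle.

>>> send_rows(
  moves=[
    [[0,0,0.6],[0,0,0],0.2],
    [[0,0,0.6],[0,0,0],0.2],
    [[0,0,0.6],[0,0,0],0.45],
    [[0,0,0.6],[0,0,0],0.45],
    [[0,0,0.6],[0,0,0],0.45],
    [[0,0,0.6],[0,0,0],0.45],
    [[0,0,-10],[0,0,0],0.45],
    [[0,0,-40],[0,0,0],0.45],
    [[0,0,-80],[0,0,0],0.5],
    [[0,0,-120],[0,0,0],0.5],
    [[0,0,-160],[0,0,0],0.5],
    [[-25,30,-190],[0,0,0],0.5],
    [[-50,60,-215],[0,0,0],0.5],
    [[-75,90,-240],[0,0,0],0.5],
    [[-100,120,-260],[0,0,0],0.5],
    [[-120,145,-280],[0,0,0],0.5],
    [[-140,170,-300],[0,0,0],0.5],
    [[-150,180,-310],[0,0,0],0.5],
    [[-150,180,-310],[0,0,0],0.5],
    [[-150,180,-310],[0,0,0],0.5],
  ],
)

```text
clock: 38.75
position: [494.9, 82.2, 321.1]
tcp_rot: [-3.137, 0.145, -0.009]
ft_force: [0.3, 0.3, -0.6]
grip_width: 44.0
gripper_force: 0.0
```

```bash
python3 - <<'E'
from h import *
s=sense();print(s["position"].round(2),s["grip_width"],s["clock"]); p=wrist("w13")
for n in "round_battery lens block_battery short_wrench clamp".split(): measure(p,n)
E
```

```text
[494.87  82.17 321.09] 43.98401040367954 38.75
round_battery landmark [([638.0, -113.0, 5.0], 0.6)]
  cut 0.82 px 510.0 29.0 rect [ 639.5 -108.6] [30. 32.] 21.3 mean [ 637.5 -103.6   53.7] pca -69.3 z [20.5 62.7 65.7]
lens landmark [([656.0, 171.0, 1.0], 0.74), ([638.0, -193.0, 4.0], 0.71)]
  cut 0.6 px 577.0 34.0 rect [ 624.4 -184.3] [46. 83.] 83.6 mean [ 632.6 -189.6   14.4] pca 4.1 z [10.2 14.8 17.8]
block_battery landmark [([646.0, 88.0, 2.0], 0.8), ([653.0, 170.0, 2.0], 0.57)]
  cut 0.69 px 309.0 48.0 rect [644.8  86. ] [24. 48.] 86.4 mean [643.7  86.   22.2] pca -4.2 z [20.7 22.3 23.8]
short_wrench landmark [([653.0, 166.0, 5.0], 0.91)]
  cut 0.73 px 578.0 35.0 rect [ 624.4 -184.3] [46. 83.] 83.6 mean [ 631.9 -189.8   14.2] pca 3.9 z [ 9.7 14.7 17.8]
  cut 0.55 px 230.0 47.0 rect [652.4 167.9] [21. 93.] 84.9 mean [653.5 167.7  12.9] pca -4.9 z [11.  13.  14.6]
clamp landmark [([662.0, 250.0, 9.0], 0.64)]
  cut 0.64 px 150.0 46.0 rect [661.1 249.2] [73. 44.] 7.5 mean [661.8 247.8  20.5] pca 3.2 z [12.1 22.2 24.4]
```

View pics/w13.png

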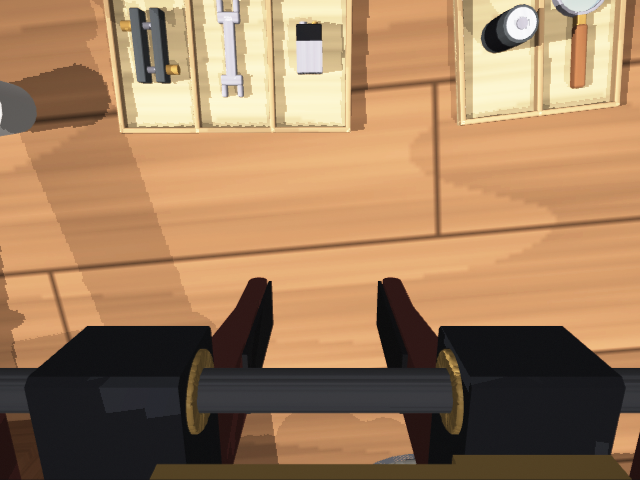

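```bash
python3 -c "
from workcell import *
print(job_done())"
```

```text
the job is handed in; nothing more can be done
None
```

I made up both kits in the order asked and handed the job in at about 39 s. The last camera check showed the round battery upright and the other four items flat, each in its own bay; I didn't touch the long wrench or the screw cup.

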